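# Close a vapour-permeability test cup

### The arm

A 6-joint arm with a two-finger parallel gripper is mounted at the origin on the work surface. World frame = base frame: x ahead of the robot, y to its left, z up, the work surface at z = 0. Lengths are in m, angles in rad, forces in N, time in s.
With the tool pointing down it reaches from about 0.35 to 0.775 m from the base axis. Payload 5.5 kg.
Tool frame: the origin (TCP) lies on the centre line of the jaws, within the pads' length; the fingertips stand 8 mm ahead of it and the grasp point (between the pads) lies 11 mm behind it; z points along the fingers, y is the direction in which the jaws open and shut (so a half turn about z gives the same grasp; the last joint's range is limited). The gripper opens to 85 mm and grips with 20 to 120 N. Pads are 22 mm wide; open, the fingers measure 114 mm over their backs; the gripper's body (76 mm by 85 mm) begins 54 mm behind the grasp point. The pads swing forward as they close: fully open they stand 13 mm farther back than shut.
Start: joints at [-1.259, 0.313, 0.046, 1.304, 0, 1.431], TCP at [0.251, -0.517, 0.239] pointing down, gripper open.
Joint ranges: [-2.76, 2.76], [-0.86, 1.69], [-1.03, 1.26], [-2.2, 2.34], [-1.47, 1.5], [-3.14, 3.14]. Speed limits (rad/s): [2.57, 2.57, 3.14, 3.14, 3.14, 3.14].

### API

Orientations are given as a unit quaternion [w, x, y, z].
In Python, from workcell import env gives the robot as it stands. The module is installed in compiled form; this text tells all that it offers.
- The arm moves only by the tool play_rows, never from a script. Its argument "steps" is a list of rows, each an object with "claw": the closure in counts, from 0 (fully open) to 255 (shut); "dp": the shift along the tool's x, y, z in m, a list of three; "angular": the turn, a rotation vector about the tool's x, y, z in degrees, a list of three. In form: [{"claw": claw, "dp": [dx, dy, dz], "angular": [wx, wy, wz]}, ...]. A call has exactly 8 rows; each row shifts and turns the commanded pose from where the row before left it, along the tool's axes as they then stand; what a row does not reach is not made up. A row lasts 1/12 s, in which the tool goes at most 41.7 mm and 7.16 degrees, less where a joint would pass 70% of its speed; a pose out of reach is approached as far as the arm can. A call is refused whole if a number of a shift passes 0.0417 or a number of a turn 7.16, either way. A call with a gripper value outside its range is refused whole. The fingers move at their own pace and stop on an object; "force" is the grip in N (left out, the last holds). Time passes only in rows, so rows that do not move let the fingers close, or fill a call up. It gives the time, the measured TCP pose, the force and the opening at its end, in the units of the state.
- env.get_state(): the state, without advancing time (a new reading comes with each control period).
- env.read_camera(name): name is "scene" or "side" or "wrist"; returns (picture, depth): 384x512x3 uint8, red, green, blue; 384x512 float32, m along the optical axis (not along the pixel's ray), 0 where there is no reading.
- env.calibration(name): a dict with "fx", "fy", "cx", "cy" (pixels), "world_from_camera" (4x4, takes a point from camera to world coordinates); the wrist camera has in their place "hand_eye" (4x4, takes a point from camera to tool coordinates, whose origin is the TCP and whose axes are the flange's). Camera axes: x right, y down, z forward; pixel columns grow to the right and rows downward; lengths in m; the calibration is good to about 2 mm. The wrist camera is an equidistant fisheye: a pixel r from the principal point sees the ray r / f radians off the axis. A picture is of the moment at which its call begins: read the wrist's pose just before it. calibration takes no time and is no camera call.
- env.hand_in(): hands the job in, once; it reports no verdict.
The state is a dict: "clock": time; "joint_pos": joint angles; "qvel": joint speeds; "tau": joint torques, N m; "tcp_pos": TCP position; "orientation": TCP orientation; "wrist_force": force on the tool from outside, world axes, zero at the start; "ft_torque": the same for the moment, N m; "finger_gap": finger opening in m.
Only numpy, scipy, OpenCV 4.12 (cv2) and the standard library are available. Lean on these libraries where they do the work, as an engineer would, in place of code of your own. Each camera call takes 0.05 s, during which the arm holds its last target. There are 200 camera calls.

### The job

Load the permeability cup held in the bench clamp: seat the small loose specimen disc in the cup's mouth, flat on the gasket, and let it go. Then fit the clamping ring over it, start its thread without forcing, and screw it down hand-tight, so that it presses the disc firmly on the gasket. Work by feel: the disc is brittle, so never push or clamp it hard, and do not disturb the other things on the bench.

Things in the scene. Friction and masses are not known exactly. Their poses are not given: they have to be found in the camera images.
- cup: Open aluminium permeability cup, upright in a low round three-jaw clamp bolted to the bench (cannot move). Origin: centre of the clamp's underside, on the bench; z up. Clamp base 112 mm across, 10 mm high; dark jaws reach 50 mm from the axis, 24 mm above the bench. Cup body 54 mm across up to 29 mm above the bench, then a neck 47 mm across up to the rim at 48 mm, its last 3 mm bevelled to 45 mm.
- mouth (a point): Centre of the cup's mouth at rim level, 48 mm above the bench; axes as the cup's. The mouth is a round recess 42 mm across whose floor is a springy rubber gasket (31 to 41 mm across). Gaskets differ in thickness: its top lies 3 to 5 mm below the rim, and gives about 1 mm per 20 N.
- thread (a point): On the cup's axis, 36 mm above the bench; axes as the cup's. Coarse right-hand three-start thread outside the neck: three ribs 54 mm across, 3 mm thick, each 90 degrees long and falling 6.4 mm clockwise seen from above (underside 7 to 13.5 mm below the rim). The ring's lugs pass down in three 30 degree gaps centred at 0, 120 and 240 degrees from the x axis.
- disc_center (a point): Centre of the loose specimen disc, half-way up; z is its axis, up. Off-white brittle resin disc 40 mm across, 10 mm thick, 10 to 25 g, lying flat on the bench; lower edge bevelled 1.5 mm. Seated on the gasket it stands 5 to 7 mm proud of the rim. It cracks at about 30 N of push or clamping.
- ring_center (a point): Centre of the loose knurled steel clamping ring, half-way up; z is its axis, up. It stands on the bench the right way up: 62 mm across, 22 mm high, 0.10 to 0.17 kg; open below (56 mm bore), with an inward lip 3 mm thick on top around a 36 mm hole. Clamping the disc with 8 to 30 N is sound; 10 to 20 N is hand-tight, and the thread then holds by itself.
- lugs (a point): On the ring's axis at its lower edge; axes as the ring's. Three rounded lugs inside the edge at 0, 120, 240 degrees from x, 49 mm across their tips, 6 mm long, top 3.4 mm up. In the cup's gaps the ring drops till its lip lies on the disc (ring top 8 to 10 mm above the rim). Turned clockwise it runs free 15 to 70 degrees; then the thread bites and draws it down 0.07 mm a degree, clamping 1.2 N more per degree.
- bottle: Bystander: capped brown glass bottle, 60 mm across, 115 mm high; origin at the centre of its foot.
- weight: Bystander: brass knob weight, 34 mm across, 52 mm high; origin at the centre of its foot.
- spanner: Bystander: steel spanner 150 mm long lying on the bench along its own x axis; origin at the middle of its underside.
- blank: Bystander: a larger off-white disc, 58 mm across, 10 mm thick, lying flat; too big for this cup. Origin at the centre of its underside.

How it is judged:
By the outcome, as a careful person would: the job done as asked, in the order asked, and still so for the second after the job is handed in, with the robot touching nothing.
It also fails if it takes over 72 s, if anything falls off the work surface, if the arm or the gripper's body presses on something with over 40 N, if the wrist force passes 120 N, or if a joint passes its speed limit or range.

## Working session

There is one attempt and no reset: what is moved stays moved. The work goes in short steps, Python scripts to look and compute and a tool call to move; the robot and the scene stay as the last step left them, time stands still between calls to the robot, and variables do not carry over. Pictures are saved under pics/ and viewed, about 8 in all and at most 12, crops included, and the job is handed in when it is done.

Besides the shell and the picture viewer there is one more tool, called after "Emit:" by a JSON object that holds its "name" and its "arguments". play_rows: Moves the arm, as the interface text tells. Its arguments: {"type":"object","properties":{"steps":{"type":"array","items":{"type":"object","properties":{"claw":{"type":"number"},"dp":{"type":"array","items":{"type":"number"}},"angular":{"type":"array","items":{"type":"number"}}}}},"force":{"type":"number"}},"required":["steps"]}

```bash
mkdir -p pics; ls; cat > h.py <<'E'
import numpy as np, cv2
from scipy.spatial.transform import Rotation as R
from workcell import env
def st():
    s=env.get_state(); q=s['orientation']; return s,R.from_quat([q[1],q[2],q[3],q[0]])
def pts(n,d):
    c=env.calibration(n); v,u=np.mgrid[:384,:512]
    P=np.stack([(u-c['cx'])/c['fx']*d,(v-c['cy'])/c['fy']*d,d],-1)
    T=np.array(c['world_from_camera']); return P@T[:3,:3].T+T[:3,3]
def rayplane(n,u,v,z):
    c=env.calibration(n);T=np.array(c['world_from_camera'])
    r=T[:3,:3]@np.array([(u-c['cx'])/c['fx'],(v-c['cy'])/c['fy'],1]); o=T[:3,3]
    return o+r*(z-o[2])/r[2]
E
python3 - <<'E'
from h import *
s,r=st(); print(s); print(r.as_matrix().round(3))
for n in ('scene','side','wrist'):
    p,d=env.read_camera(n); cv2.imwrite(f'pics/{n}0.png',p[:,:,::-1]); np.save(f'{n}0.npy',d); print(n,env.calibration(n))
a=[cv2.imread(f'pics/{n}0.png') for n in ('scene','side')]
E
```

```text
pics
{'clock': 0.0, 'joint_pos': array([-1.25860732e+00,  3.13996307e-01,  4.49705372e-02,  1.30356453e+00,
       -7.64992216e-07,  1.43122539e+00]), 'qvel': array([ 9.53224820e-04, -4.28911667e-04,  5.96598182e-04, -1.50360274e-04,
       -9.44003522e-04,  8.33874565e-05]), 'tau': array([ 5.07447703e-05, -4.80624747e+01,  2.98534709e+01,  1.93380163e-02,
        3.34098360e-06,  4.27786233e-06]), 'tcp_pos': array([ 0.2508716 , -0.51684654,  0.23840771]), 'orientation': array([-8.93612901e-04,  9.74597011e-01,  2.23963975e-01, -7.77028751e-05]), 'wrist_force': array([ 0.7362545 ,  0.81908054, -0.03105628]), 'ft_torque': array([-0.01839283, -0.00584325,  0.0012015 ]), 'finger_gap': 0.08544311765069336}
[[ 0.9    0.437 -0.001]
 [ 0.437 -0.9    0.002]
 [ 0.    -0.002 -1.   ]]
scene {'fx': 436.89559280385396, 'fy': 436.89559280385396, 'cx': 263.8272635857315, 'cy': 189.41635349937386, 'world_from_camera': array([[-0.8354046 ,  0.34328309, -0.42925036,  1.02348691],
       [ 0.54958438,  0.51106788, -0.66088322,  0.6728739 ],
       [-0.00749396, -0.78801418, -0.61561148,  0.69712125],
 
[... 197 characters left out ...]
[[ 0.92904838, -0.19187577,  0.31631122,  0.37706949],
       [-0.36983545, -0.45965614,  0.80742676, -0.57551108],
       [-0.00953124, -0.86712163, -0.49800525,  0.43195473],
       [ 0.        ,  0.        ,  0.        ,  1.        ]])}
wrist {'fx': 297.3186396354542, 'fy': 297.3186396354542, 'cx': 255.351990044258, 'cy': 193.21003016537148, 'hand_eye': array([[-4.95762810e-04, -9.56511347e-01, -2.91694699e-01,
         7.40531738e-02],
       [ 9.99999732e-01, -3.16895010e-04, -6.60447395e-04,
         1.59708040e-04],
       [ 5.39288832e-04, -2.91694948e-01,  9.56511247e-01,
        -1.34803262e-01],
       [ 0.00000000e+00,  0.00000000e+00,  0.00000000e+00,
         1.00000000e+00]])}
```

View pics/scene0.png

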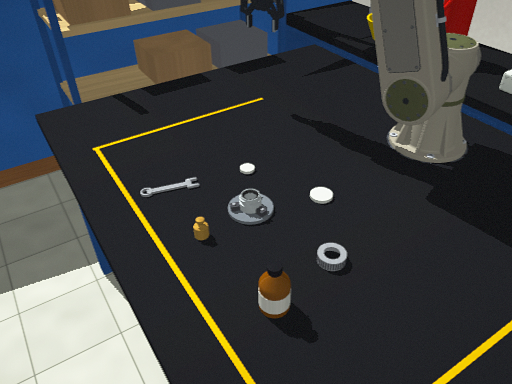

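View pics/side0.png

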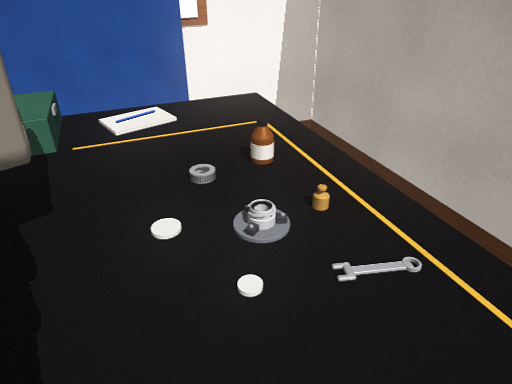

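The scene view shows the small disc at about (247,169), blank (321,195), cup (250,205) and ring (332,256). In the side view they are at disc (250,286), blank (166,229), cup (262,213) and ring (202,173).

```bash
python3 - <<'E'
from h import *
def blob(n,box,z,lo,f):
    im=cv2.imread(f'pics/{n}0.png'); d=np.load(f'{n}0.npy'); P=pts(n,d)
    m=np.zeros((384,512),bool); x0,y0,x1,y1=box
    m[y0:y1,x0:x1]=True
    m&=f(im,P)&(d>0)
    v,u=np.nonzero(m)
    Q=P[m]; (cx,cy),r=cv2.minEnclosingCircle(Q[:,:2].astype(np.float32))
    print(n,len(Q),'med',np.median(Q,0).round(4),'circ',round(cx,4),round(cy,4),'r',round(r,4),'zmax',np.percentile(Q[:,2],[5,50,95]).round(4),'rayc',rayplane(n,u.mean(),v.mean(),z).round(4))
top=lambda zl,zh:(lambda im,P:(P[...,2]>zl)&(P[...,2]<zh))
br=lambda im,P:(im.min(2)>150)&(P[...,2]>.0075)&(P[...,2]<.014)
blob('scene',(232,155,262,180),.01,0,br); blob('side',(230,268,270,302),.01,0,br)
blob('scene',(300,180,345,210),.01,0,br); blob('side',(145,212,190,244),.01,0,br)
blob('scene',(305,230,360,280),.022,0,top(.019,.026)); blob('side',(180,155,225,190),.022,0,top(.019,.026))
blob('scene',(220,180,280,225),.048,0,top(.043,.053)); blob('side',(230,190,292,242),.048,0,top(.043,.053))
blob('scene',(220,180,280,225),.01,0,top(.006,.013)); blob('side',(230,190,292,242),.01,0,top(.006,.013))
for n,b in (('scene',(185,210,215,245)),('side',(305,178,335,215))): blob(n,b,.03,0,top(.01,.06))
for n,b in (('scene',(250,255,300,320)),('side',(240,115,285,170))): blob(n,b,.03,0,top(.02,.12))
for n,b in (('scene',(135,170,205,200)),('side',(325,250,430,285))): blob(n,b,.005,0,lambda im,P:(im.min(2)>90))
for n,b in (('scene',(215,155,365,285)),('side',(140,150,300,310))):
    im=cv2.imread(f'pics/{n}0.png')[b[1]:b[3],b[0]:b[2]]; im=cv2.resize(im,None,fx=3.7,fy=3.7,interpolation=2); cv2.imwrite(f'pics/c{n}.png',im)
a=[cv2.resize(cv2.imread(f'pics/scene0.png')[y:y+60,x:x+72],None,fx=5.5,fy=5.5,interpolation=2) for x,y in((214,175),(296,227))]
b=[cv2.resize(cv2.imread(f'pics/side0.png')[y:y+60,x:x+72],None,fx=5.5,fy=5.5,interpolation=2) for x,y in((226,185),(166,143))]
cv2.imwrite('pics/m.png',np.vstack([cv2.hconcat(a),cv2.hconcat(b)])[:600])
E
```

```text
scene 64 med [ 0.5292 -0.1762  0.0083] circ 0.5278 -0.1755 r 0.0201 zmax [0.0076 0.0083 0.0106] rayc [ 0.53   -0.1741  0.01  ]
side 402 med [ 0.5244 -0.1761  0.0108] circ 0.5244 -0.1742 r 0.0211 zmax [0.0093 0.0108 0.012 ] rayc [ 0.5247 -0.1752  0.01  ]
scene 146 med [0.4335 0.0278 0.0086] circ 0.4319 0.0276 r 0.0292 zmax [0.0076 0.0086 0.0101] rayc [0.4348 0.0298 0.01  ]
side 433 med [0.429  0.0251 0.0108] circ 0.4299 0.0283 r 0.0291 zmax [0.009  0.0108 0.012 ] rayc [0.4291 0.0268 0.01  ]
scene 288 med [0.5541 0.211  0.0204] circ 0.5528 0.2078 r 0.0318 zmax [0.0191 0.0204 0.0221] rayc [0.5547 0.2114 0.022 ]
side 215 med [0.5478 0.2045 0.0229] circ 0.5482 0.2096 r 0.0322 zmax [0.0202 0.0229 0.0243] rayc [0.5485 0.2076 0.022 ]
scene 92 med [ 0.6091 -0.0318  0.0447] circ 0.6076 -0.028 r 0.0246 zmax [0.0431 0.0447 0.0476] rayc [ 0.6105 -0.0263  0.048 ]
side 234 med [ 0.6044 -0.0281  0.046 ] circ 0.6038 -0.0275 r 0.0272 zmax [0.0435 0.046  0.0495] rayc [ 0.6032 -0.0314  0.048 ]
scene 536 med [ 0.6242 -0.0102  0.0084] circ 0.6091 -0.0292 r 0.0573 zmax [0.0065 0.0084 0.0111] rayc [ 0.6171 
[... 195 characters left out ...]
0.0123 r 0.0174 zmax [0.0128 0.0296 0.0495] rayc [ 0.7519 -0.0084  0.03  ]
side 303 med [ 0.7408 -0.0195  0.0311] circ 0.7445 -0.0137 r 0.0177 zmax [0.0121 0.0311 0.0519] rayc [ 0.7422 -0.0179  0.03  ]
scene 1321 med [0.7326 0.2539 0.0735] circ 0.7236 0.2425 r 0.0302 zmax [0.0266 0.0735 0.1135] rayc [0.712  0.2252 0.03  ]
side 769 med [0.7106 0.2234 0.0657] circ 0.7177 0.2378 r 0.0301 zmax [0.0247 0.0657 0.1143] rayc [0.7446 0.3042 0.03  ]
scene 353 med [ 0.7353 -0.2166  0.0053] circ 0.7366 -0.2241 r 0.076 zmax [-0.0009  0.0053  0.0078] rayc [ 0.7366 -0.2157  0.005 ]
side 930 med [ 0.7306 -0.2183  0.008 ] circ 0.7384 -0.2168 r 0.0783 zmax [0.0029 0.008  0.0096] rayc [ 0.7341 -0.2155  0.005 ]
```

Emit:
{"name": "play_rows", "arguments": {"steps": [{"claw": 0,"dp": [0.036,-0.017,0.01],"angular": [0,0,0]},{"claw": 0,"dp": [0.036,-0.017,0.01],"angular": [0,0,0]},{"claw": 0,"dp": [0.036,-0.017,0.01],"angular": [0,0,0]},{"claw": 0,"dp": [0.036,-0.017,0.01],"angular": [0,0,0]},{"claw": 0,"dp": [0.036,-0.017,0.01],"angular": [0,0,0]},{"claw": 0,"dp": [0.036,-0.017,0.01],"angular": [0,0,0]},{"claw": 0,"dp": [0.036,-0.017,0.01],"angular": [0,0,0]},{"claw": 0,"dp": [0.036,-0.017,0.01],"angular": [0,0,0]}], "force": 30}}

```text
clock: 0.82
tcp_pos: [0.4515, -0.2675, 0.1587]
orientation: [0.0, 0.975, 0.224, -0.0]
wrist_force: [0.8, -0.8, 0.9]
finger_gap: 0.0853
```

Emit:
{"name": "play_rows", "arguments": {"steps": [{"claw": 0,"dp": [0.036,-0.017,0.01],"angular": [0,0,0]},{"claw": 0,"dp": [0.036,-0.017,0.01],"angular": [0,0,0]},{"claw": 0,"dp": [0.036,-0.017,0.01],"angular": [0,0,0]},{"claw": 0,"dp": [0,0,0.01],"angular": [0,0,0]},{"claw": 0,"dp": [0,0,0],"angular": [0,0,0]},{"claw": 0,"dp": [0,0,0],"angular": [0,0,0]},{"claw": 0,"dp": [0,0,0],"angular": [0,0,0]},{"claw": 0,"dp": [0,0,0],"angular": [0,0,0]}]}}

```text
clock: 1.48
tcp_pos: [0.5253, -0.1777, 0.12]
orientation: [0.0, 0.975, 0.223, 0.0]
wrist_force: [-1.0, -0.5, -0.0]
finger_gap: 0.0853
```

```bash
python3 - <<'E'
from h import *
s,r=st(); print(s); print(r.as_matrix().round(3))
p,d=env.read_camera('wrist'); cv2.imwrite('pics/w1.png',p[:,:,::-1]); np.save('w1.npy',d)
E
```

```text
{'clock': 1.4833, 'joint_pos': array([-4.70849467e-01,  3.37284025e-01, -2.21062518e-01,  1.01148648e+00,
       -2.62730690e-04,  2.22124327e+00]), 'qvel': array([-0.00457641, -0.00421505,  0.00225725, -0.0021217 ,  0.00140125,
        0.00021491]), 'tau': array([ 4.89003640e-01, -4.66015542e+01,  2.72469395e+01,  2.30058987e-02,
        1.72788568e-02, -3.82295504e-03]), 'tcp_pos': array([ 0.52530924, -0.17771865,  0.1199957 ]), 'orientation': array([4.09509356e-04, 9.74849755e-01, 2.22862526e-01, 2.85564202e-04]), 'wrist_force': array([-0.97225991, -0.46837604, -0.03329782]), 'ft_torque': array([-0.00635349,  0.02088969,  0.00333285]), 'finger_gap': 0.08530388223053313}
[[ 0.901  0.435  0.001]
 [ 0.435 -0.901 -0.001]
 [ 0.     0.001 -1.   ]]
```

View pics/w1.png

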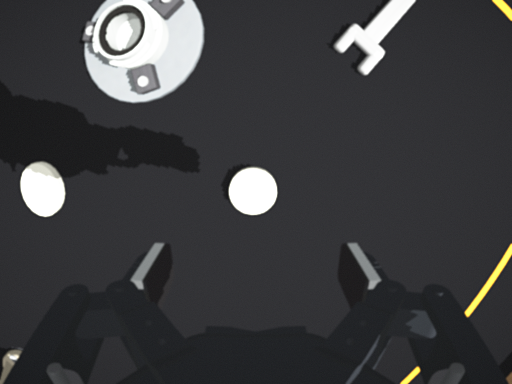

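The wrist view shows the disc at about (253,191), the cup at (128,38), the blank at left (43,188) and the finger pads left and right. I will work out the disc relative to the tool.

```bash
cat >> h.py <<'E'
def wrays(uv,s,r):
    "world origin and directions of wrist pixels"
    c=env.calibration('wrist'); H=np.array(c['hand_eye'])
    x=(uv[:,0]-c['cx'])/c['fx']; y=(uv[:,1]-c['cy'])/c['fy']; th=np.hypot(x,y)+1e-9
    k=np.sin(th)/th; D=np.stack([x*k,y*k,np.cos(th)],1)
    return s['tcp_pos']+r.apply(H[:3,3]), r.apply(D@H[:3,:3].T)
def wplane(uv,z,s,r):
    o,D=wrays(np.asarray(uv,float),s,r); return o+D*((z-o[2])/D[:,2])[:,None]
def circfit(P):
    A=np.c_[2*P[:,:2],np.ones(len(P))]; a=np.linalg.lstsq(A,(P[:,:2]**2).sum(1),rcond=None)[0]
    return a[0],a[1],np.sqrt(a[2]+a[0]**2+a[1]**2)
def white(im,near):
    m=(im.min(2)>170).astype(np.uint8); cs,_=cv2.findContours(m,cv2.RETR_EXTERNAL,cv2.CHAIN_APPROX_NONE)
    return min((c for c in cs if len(c)>40),key=lambda c:np.hypot(*(c[:,0].mean(0)-near)))[:,0]
E
python3 - <<'E'
from h import *
s,r=st(); im=cv2.imread('pics/w1.png')
for near in ((253,191),(43,188)):
    c=white(im,near); P=wplane(c,.01,s,r); x,y,R_=circfit(P); print(near,x,y,R_, r.inv().apply(np.array([x,y,.01])-s['tcp_pos']))
d=np.load('w1.npy'); print(d[191,253], d[188,43])
# cup rim rough
c=np.array([[128,38]]);print(wplane(c,.048,s,r))
E
```

```text
(253, 191) 0.5253610628803783 -0.17527231744493993 0.020692281998961053 [ 0.00098338 -0.00238585  0.11009145]
(43, 188) 0.43093942369857696 0.025482760522738068 0.03059560830634495 [ 0.00314681 -0.22422658  0.109852  ]
0.25509062 0.25410023
[[ 0.60134581 -0.03868038  0.048     ]]
```

Emit:
{"name": "play_rows", "arguments": {"steps": [{"claw": 100,"dp": [0.001,-0.0024,0.01],"angular": [0,0,0]},{"claw": 100,"dp": [0,0,0.025],"angular": [0,0,0]},{"claw": 100,"dp": [0,0,0.025],"angular": [0,0,0]},{"claw": 100,"dp": [0,0,0.025],"angular": [0,0,0]},{"claw": 100,"dp": [0,0,0.012],"angular": [0,0,0]},{"claw": 100,"dp": [0,0,0.003],"angular": [0,0,0]},{"claw": 100,"dp": [0,0,0],"angular": [0,0,0]},{"claw": 100,"dp": [0,0,0],"angular": [0,0,0]}]}}

```text
clock: 2.2
tcp_pos: [0.5258, -0.1742, 0.0198]
orientation: [0.0, 0.975, 0.224, 0.0]
wrist_force: [-0.6, 0.9, -0.5]
finger_gap: 0.0521
```

```bash
python3 - <<'E'
from h import *
s,r=st(); print(s['tcp_pos'],s['finger_gap'],s['wrist_force'])
p,d=env.read_camera('wrist'); cv2.imwrite('pics/w2.png',p[:,:,::-1]); np.save('w2.npy',d)
p,d=env.read_camera('side'); q=p[235:325,190:310,::-1]
a=cv2.resize(q,(512,384),interpolation=2); cv2.imwrite('pics/s2.png',cv2.resize(np.vstack([cv2.imread('pics/w2.png'),a]),None,fx=.78,fy=.78))
E
```

```text
[ 0.52576553 -0.17417787  0.019804  ] 0.05214070000221452 [-0.56564895  0.90949638 -0.53123694]
```

View pics/s2.png

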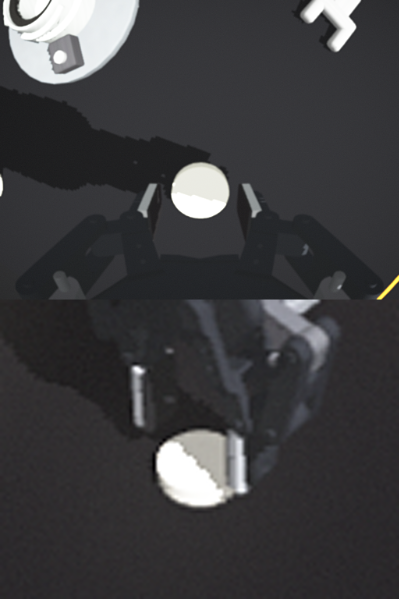

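The fingers straddle the disc with room on both sides. I'll feel for the bench with the tips.

Emit:
{"name": "play_rows", "arguments": {"steps": [{"claw": 100,"dp": [-0.0008,0,0.004],"angular": [0,0,0]},{"claw": 100,"dp": [0,0,0.003],"angular": [0,0,0]},{"claw": 100,"dp": [0,0,0.002],"angular": [0,0,0]},{"claw": 100,"dp": [0,0,0.001],"angular": [0,0,0]},{"claw": 100,"dp": [0,0,0.001],"angular": [0,0,0]},{"claw": 100,"dp": [0,0,0.001],"angular": [0,0,0]},{"claw": 100,"dp": [0,0,0],"angular": [0,0,0]},{"claw": 100,"dp": [0,0,0],"angular": [0,0,0]}]}}

```text
clock: 2.97
tcp_pos: [0.5248, -0.174, 0.0072]
orientation: [-0.0, 0.975, 0.224, -0.0]
wrist_force: [0.3, 0.2, 0.1]
finger_gap: 0.0516
```

Emit:
{"name": "play_rows", "arguments": {"steps": [{"claw": 100,"dp": [0,0,0.001],"angular": [0,0,0]},{"claw": 100,"dp": [0,0,0.001],"angular": [0,0,0]},{"claw": 100,"dp": [0,0,0],"angular": [0,0,0]},{"claw": 100,"dp": [0,0,0],"angular": [0,0,0]},{"claw": 100,"dp": [0,0,0],"angular": [0,0,0]},{"claw": 100,"dp": [0,0,0],"angular": [0,0,0]},{"claw": 100,"dp": [0,0,0],"angular": [0,0,0]},{"claw": 100,"dp": [0,0,0],"angular": [0,0,0]}]}}

```text
clock: 3.63
tcp_pos: [0.5248, -0.174, 0.0053]
orientation: [0.0, 0.975, 0.224, 0.0]
wrist_force: [-0.1, -0.0, 0.7]
finger_gap: 0.0516
```

Emit:
{"name": "play_rows", "arguments": {"steps": [{"claw": 100,"dp": [0,0,0.0005],"angular": [0,0,0]},{"claw": 100,"dp": [0,0,0.0005],"angular": [0,0,0]},{"claw": 100,"dp": [0,0,0.0005],"angular": [0,0,0]},{"claw": 100,"dp": [0,0,0],"angular": [0,0,0]},{"claw": 100,"dp": [0,0,0],"angular": [0,0,0]},{"claw": 100,"dp": [0,0,0],"angular": [0,0,0]},{"claw": 100,"dp": [0,0,0],"angular": [0,0,0]},{"claw": 100,"dp": [0,0,0],"angular": [0,0,0]}]}}

```text
clock: 4.3
tcp_pos: [0.5249, -0.174, 0.0047]
orientation: [0.0, 0.975, 0.224, 0.0]
wrist_force: [-1.6, 1.2, 7.4]
finger_gap: 0.0522
```

```bash
python3 - <<'E'
from h import *
for i in range(2):
    s,r=st(); print(s['tcp_pos'],s['finger_gap'],s['wrist_force'])
    p,d=env.read_camera('side')
P=pts('side',d); w=P[235:325,190:310].reshape(-1,3); c=p[235:325,190:310].reshape(-1,3)
# pad nearer: grey bright pixels above disc height
k=(c.min(1)>120)&(w[:,2]>.016)&(w[:,2]<.06); print(k.sum(), np.percentile(w[k][:,2],[0,5,50,95]) if k.any() else '')
E
```

```text
[ 0.5248962  -0.17404016  0.0046507 ] 0.052151472453027356 [-1.56096884  1.17479114  7.43916742]
[ 0.52488789 -0.17405687  0.00464802] 0.05223185760571416 [-1.91230795  1.3419182   6.55061454]
76 [0.01646988 0.01710198 0.02888856 0.04065025]
```

Emit:
{"name": "play_rows", "arguments": {"steps": [{"claw": 100,"dp": [0,0,-0.0044],"angular": [0,0,0]},{"claw": 100,"dp": [0,0,-0.0044],"angular": [0,0,0]},{"claw": 120,"dp": [0,0,0],"angular": [0,0,0]},{"claw": 130,"dp": [0,0,0],"angular": [0,0,0]},{"claw": 140,"dp": [0,0,0],"angular": [0,0,0]},{"claw": 160,"dp": [0,0,0],"angular": [0,0,0]},{"claw": 160,"dp": [0,0,0],"angular": [0,0,0]},{"claw": 160,"dp": [0,0,0],"angular": [0,0,0]}], "force": 20}}

```text
clock: 5.07
tcp_pos: [0.5251, -0.1742, 0.0131]
orientation: [0.0, 0.975, 0.224, 0.0]
wrist_force: [-1.1, 0.7, 5.2]
finger_gap: 0.0389
```

Emit:
{"name": "play_rows", "arguments": {"steps": [{"claw": 160,"dp": [0,0,0],"angular": [0,0,0]},{"claw": 160,"dp": [0,0,-0.002],"angular": [0,0,0]},{"claw": 160,"dp": [0,0,-0.005],"angular": [0,0,0]},{"claw": 160,"dp": [0,0,-0.01],"angular": [0,0,0]},{"claw": 160,"dp": [0,0,-0.01],"angular": [0,0,0]},{"claw": 160,"dp": [0,0,-0.02],"angular": [0,0,0]},{"claw": 160,"dp": [0,0,-0.03],"angular": [0,0,0]},{"claw": 160,"dp": [0,0,-0.03],"angular": [0,0,0]}]}}

```text
clock: 5.73
tcp_pos: [0.5241, -0.1737, 0.1209]
orientation: [-0.0, 0.975, 0.224, -0.001]
wrist_force: [0.9, 0.4, 0.1]
finger_gap: 0.0382
```

Emit:
{"name": "play_rows", "arguments": {"steps": [{"claw": 160,"dp": [0.02,-0.024,0],"angular": [0,0,0]},{"claw": 160,"dp": [0.02,-0.024,0],"angular": [0,0,0]},{"claw": 160,"dp": [0.02,-0.024,0],"angular": [0,0,0]},{"claw": 160,"dp": [0.017,-0.0237,0],"angular": [0,0,0]},{"claw": 160,"dp": [0,0,0],"angular": [0,0,0]},{"claw": 160,"dp": [0,0,0],"angular": [0,0,0]},{"claw": 160,"dp": [0,0,0],"angular": [0,0,0]},{"claw": 160,"dp": [0,0,0],"angular": [0,0,0]}]}}

```text
clock: 6.4
tcp_pos: [0.5523, -0.0552, 0.12]
orientation: [0.0, 0.975, 0.223, 0.0]
wrist_force: [-0.2, 0.3, -0.5]
finger_gap: 0.0381
```

```bash
python3 - <<'E'
from h import *
s,r=st(); print(s['tcp_pos'],s['finger_gap'],s['wrist_force'],s['joint_pos'])
p,d=env.read_camera('wrist'); cv2.imwrite('pics/w3.png',p[:,:,::-1]); np.save('w3.npy',d)
E
```

```text
[ 0.55234812 -0.05515963  0.12001941] 0.03805605424412344 [-0.20598038  0.2930253  -0.46008859] [-2.43948498e-01  3.38500023e-01 -2.19228658e-01  1.01245163e+00
 -3.91683327e-04  2.44683707e+00]
```

View pics/w3.png

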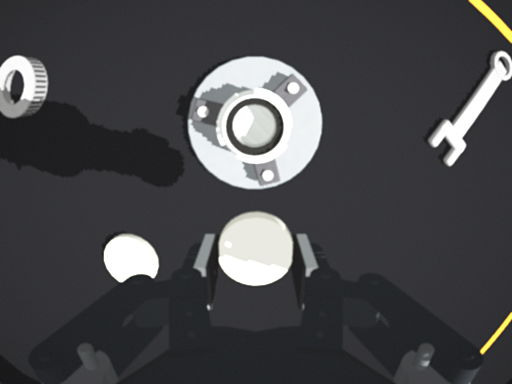

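Disc is held at about (256,249). The cup clamp is centred near (255,122) and its mouth near (255,126). Next I'll check the disc's tilt and measure disc and cup in the tool frame.

```bash
cat >> h.py <<'E'
def wpts(d):
    "tool-frame points of wrist depth"
    c=env.calibration('wrist'); H=np.array(c['hand_eye']); v,u=np.mgrid[:384,:512]
    x=(u-c['cx'])/c['fx']; y=(v-c['cy'])/c['fy']; th=np.hypot(x,y)+1e-9; k=np.tan(th)/th
    return np.stack([x*k*d,y*k*d,d],-1)@H[:3,:3].T+H[:3,3]
E
python3 - <<'E'
from h import *
s,r=st(); im=cv2.imread('pics/w3.png'); d=np.load('w3.npy'); T=wpts(d)
m=np.zeros(d.shape,bool); m[205:290,215:297]=1
m&=(np.abs(T[...,1])<.024)&(d>0)&(d<.17)&(im.min(2)>150)
Q=T[m]; print('disc',len(Q),np.median(Q,0), np.percentile(Q[:,2],[2,50,98]))
k=np.abs(Q[:,2]-np.median(Q[:,2]))<.004; Q=Q[k]
a=np.linalg.lstsq(np.c_[Q[:,:2],np.ones(len(Q))],Q[:,2],rcond=None)[0]; print('tilt deg',np.degrees(a[:2]),'z',a[2], 'minC',cv2.minEnclosingCircle(Q[:,:2].astype(np.float32)))
cs=max(cv2.findContours(m.astype(np.uint8),0,1)[0],key=len)[:,0]
zt=s['tcp_pos'][2]-a[2]; P=r.inv().apply(wplane(cs,zt,s,r)-s['tcp_pos']); print('disc fit tool',cv2.minEnclosingCircle(P[:,:2].astype(np.float32)),circfit(P))
# cup
W=r.apply(T.reshape(-1,3)).reshape(T.shape)+s['tcp_pos']
mc=np.zeros(d.shape,bool); mc[50:195,180:330]=1
for lo,hi,nm in((.005,.015,'base'),(.045,.051,'rim')):
    k=mc&(W[...,2]>lo)&(W[...,2]<hi); q=T[k]; print(nm,k.sum(),np.median(W[k][:,2]),cv2.minEnclosingCircle(q[:,:2].astype(np.float32)))
    if nm=='rim':
        h=cv2.findContours(k.astype(np.uint8),cv2.RETR_CCOMP,1)[0]
        for c in h:
            if len(c)>40:
                P=r.inv().apply(wplane(c[:,0],.048,s,r)-s['tcp_pos']); print('  contour',len(c),np.array(circfit(P)).round(4))
# inner depth profile of mouth
k=mc&(W[...,2]>.02)&(W[...,2]<.05)
print('gasket/inside z hist',np.histogram(W[110:140,235:275,2],bins=[0,.02,.025,.03,.035,.04,.042,.044,.046,.048,.05]))
cv2.imwrite('pics/w3c.png',cv2.resize(im[60:190,185:325],None,fx=4,fy=4,interpolation=2))
E
```

```text
disc 4285 [ 0.00210155 -0.0001236   0.00308591] [0.00178306 0.00308591 0.00917851]
tilt deg [0.67297421 0.1127547 ] z 0.003090744283136687 minC ((-0.0007062824442982674, -8.466068538837135e-05), 0.020730793476104736)
disc fit tool ((0.0008576633408665657, -7.597342482767999e-05), 0.02154221199452877) (np.float64(0.0008238843500473913), np.float64(4.697393870730152e-06), np.float64(0.02045670293415141))
base 7744 0.010084755753265007 ((0.05936489254236221, -0.0009883214952424169), 0.056309934705495834)
rim 995 0.046773902042099386 ((0.05866777151823044, 7.62875351938419e-05), 0.024452831596136093)
  contour 189 [ 0.0593 -0.0007  0.0227]
  contour 372 [ 0.0592 -0.0007  0.0196]
gasket/inside z hist (array([   2, 1067,   27,   20,   16,    6,   16,   37,    4,    0]), array([0.   , 0.02 , 0.025, 0.03 , 0.035, 0.04 , 0.042, 0.044, 0.046,
       0.048, 0.05 ]))
```

View pics/w3c.png

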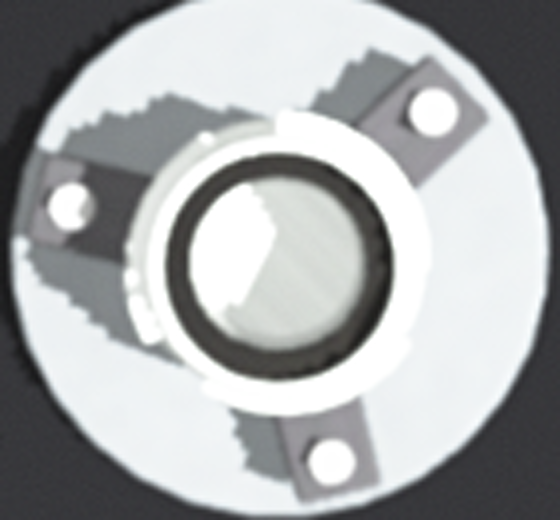

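```bash
python3 - <<'E'
from h import *
s,r=st(); im=cv2.imread('pics/w3.png'); d=np.load('w3.npy'); T=wpts(d)
m=np.zeros(d.shape,np.uint8); m[205:290,215:297]=1
m[(np.abs(T[...,2]-.0031-.0000)>.0012)|(np.abs(T[...,1])>.024)|(im.min(2)<120)]=0
m=cv2.morphologyEx(m,cv2.MORPH_OPEN,np.ones((3,3)))
c=max(cv2.findContours(m,0,1)[0],key=cv2.contourArea)[:,0]
P=r.inv().apply(wplane(c,s['tcp_pos'][2]-.0031,s,r)-s['tcp_pos']); print(circfit(P),P[:,:2].min(0),P[:,:2].max(0))
W=r.apply(T.reshape(-1,3)).reshape(T.shape)+s['tcp_pos']
C=(s['tcp_pos']+r.apply([.0592,-.0008,0]))[:2]; print('cup world',C)
q=W[40:200,170:340].reshape(-1,3); dx=q[:,:2]-C; R_=np.hypot(*dx.T); A=np.degrees(np.arctan2(dx[:,1],dx[:,0]))%360
for a in range(0,360,10):
    k=(R_>24.5e-3)&(R_<26.5e-3)&(abs((A-a+180)%360-180)<5)
    print(a,k.sum(),(q[k][:,2]*1000).round(0).astype(int)[:12] if k.sum()<13 else np.percentile(q[k][:,2]*1000,[10,50,90]).round(1))
E
```

```text
(np.float64(-0.00035055634602219323), np.float64(0.00014265875790115063), np.float64(0.019343053113140447)) [-0.02056925 -0.01885827] [0.01907181 0.01914341]
cup world [ 0.60525122 -0.02888741]
0 19 [41.3 42.4 43.1]
10 18 [41.9 42.8 43.4]
20 18 [42.8 43.4 44.3]
30 13 [28.6 29.8 39. ]
40 17 [28.3 29.5 30.2]
50 16 [28.7 29.6 33.9]
60 18 [36.8 37.9 38.8]
70 18 [37.7 38.7 39.7]
80 17 [38.7 39.2 39.9]
90 19 [39.  40.3 40.9]
100 16 [39.8 40.8 41.4]
110 17 [40.6 41.3 42.1]
120 17 [41.3 42.1 42.6]
130 16 [42.2 43.  44.1]
140 19 [43.2 43.8 44.5]
150 4 [29 28 30 29]
160 3 [29 30 30]
170 5 [30 29 30 30 38]
180 14 [36.8 37.8 38.7]
190 15 [37.9 38.4 39.2]
200 15 [38.6 39.1 39.7]
210 16 [38.9 40.  40.6]
220 16 [39.4 40.3 41.4]
230 16 [40.7 41.2 41.8]
240 19 [40.8 41.8 43.1]
250 17 [41.5 42.6 43.6]
260 17 [42.6 43.4 44.3]
270 12 [29 29 29 29 29 30 29 30 29 42 42 44]
280 9 [30 31 30 29 30 29 29 30 29]
290 9 [29 30 30 29 29 30 29 29 30]
300 18 [37.  37.6 38.4]
310 17 [37.9 38.6 39.7]
320 16 [38.3 39.  40.4]
330 17 [38.9 39.8 41. ]
340 18 [39.9 40.6 41.8]
350 17 [40.6 41.3 41.7]
```

Emit:
{"name": "play_rows", "arguments": {"steps": [{"claw": 160,"dp": [0.03,-0.0005,0],"angular": [0,0,0]},{"claw": 160,"dp": [0.0296,-0.0004,0],"angular": [0,0,0]},{"claw": 160,"dp": [0,0,0.025],"angular": [0,0,0]},{"claw": 160,"dp": [0,0,0.02],"angular": [0,0,0]},{"claw": 160,"dp": [0,0,0.009],"angular": [0,0,0]},{"claw": 160,"dp": [0,0,0],"angular": [0,0,0]},{"claw": 160,"dp": [0,0,0],"angular": [0,0,0]},{"claw": 160,"dp": [0,0,0],"angular": [0,0,0]}]}}

```text
clock: 7.12
tcp_pos: [0.606, -0.0282, 0.0667]
orientation: [0.0, 0.975, 0.223, 0.001]
wrist_force: [-0.6, 0.3, 0.1]
finger_gap: 0.0382
```

```bash
python3 - <<'E'
from h import *
s,r=st(); print(s['tcp_pos'],s['finger_gap'],s['wrist_force'])
p,d=env.read_camera('wrist'); im=p[:,:,::-1].copy(); cv2.imwrite('pics/w4.png',im); np.save('w4.npy',d); T=wpts(d)
m=np.zeros(d.shape,np.uint8); m[195:300,205:307]=1
m[(np.abs(T[...,2]-.0031-.0000)>.0012)|(np.abs(T[...,1])>.024)|(im.min(2)<120)]=0
m=cv2.morphologyEx(m,cv2.MORPH_OPEN,np.ones((3,3)))
c=max(cv2.findContours(m,0,1)[0],key=cv2.contourArea)[:,0]
P=r.inv().apply(wplane(c,s['tcp_pos'][2]-.0031,s,r)-s['tcp_pos']); print('disc',circfit(P))
W=r.apply(T.reshape(-1,3)).reshape(T.shape)+s['tcp_pos']
k=(W[...,2]>.005)&(W[...,2]<.015)&(np.hypot(W[...,0]-.605,W[...,1]+.029)<.07); q=T[k]; print('base',k.sum(),cv2.minEnclosingCircle(q[:,:2].astype(np.float32)))
a,b=env.read_camera('side'); cv2.imwrite('pics/s4.png',np.vstack([im[150:342],cv2.resize(a[150:260,190:338,::-1],(512,380),interpolation=2)]))
E
```

```text
[ 0.60602515 -0.02819254  0.06671631] 0.038225749511947404 [-0.6067108   0.26112055  0.10398392]
disc (np.float64(-0.0003516404538729482), np.float64(0.00030621644527345065), np.float64(0.01942877481792017))
base 7756 ((-0.0006584044313058257, -3.3412405173294246e-05), 0.056045640259981155)
```

View pics/s4.png

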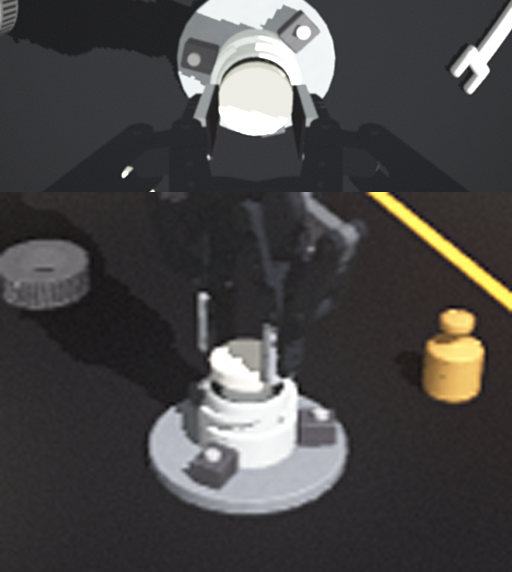

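The disc is lined up over the mouth, within 0.5 mm. Now I lower it gently.

Emit:
{"name": "play_rows", "arguments": {"steps": [{"claw": 160,"dp": [-0.0003,-0.0003,0.003],"angular": [0,0,0]},{"claw": 160,"dp": [0,0,0.0015],"angular": [0,0,0]},{"claw": 160,"dp": [0,0,0.001],"angular": [0,0,0]},{"claw": 160,"dp": [0,0,0.0007],"angular": [0,0,0]},{"claw": 160,"dp": [0,0,0.0006],"angular": [0,0,0]},{"claw": 160,"dp": [0,0,0.0006],"angular": [0,0,0]},{"claw": 160,"dp": [0,0,0],"angular": [0,0,0]},{"claw": 160,"dp": [0,0,0],"angular": [0,0,0]}]}}

```text
clock: 7.88
tcp_pos: [0.6053, -0.0275, 0.0582]
orientation: [0.0, 0.975, 0.224, 0.0]
wrist_force: [1.4, -0.7, -0.5]
finger_gap: 0.0385
```

Emit:
{"name": "play_rows", "arguments": {"steps": [{"claw": 160,"dp": [0,0,0.0005],"angular": [0,0,0]},{"claw": 160,"dp": [0,0,0.0005],"angular": [0,0,0]},{"claw": 160,"dp": [0,0,0],"angular": [0,0,0]},{"claw": 160,"dp": [0,0,0],"angular": [0,0,0]},{"claw": 160,"dp": [0,0,0],"angular": [0,0,0]},{"claw": 160,"dp": [0,0,0],"angular": [0,0,0]},{"claw": 160,"dp": [0,0,0],"angular": [0,0,0]},{"claw": 160,"dp": [0,0,0],"angular": [0,0,0]}]}}

```text
clock: 8.55
tcp_pos: [0.6053, -0.0274, 0.0574]
orientation: [0.0, 0.975, 0.224, 0.0]
wrist_force: [0.7, -2.0, 4.6]
finger_gap: 0.0384
```

Emit:
{"name": "play_rows", "arguments": {"steps": [{"claw": 130,"dp": [0,0,0],"angular": [0,0,0]},{"claw": 120,"dp": [0,0,0],"angular": [0,0,0]},{"claw": 110,"dp": [0,0,0],"angular": [0,0,0]},{"claw": 90,"dp": [0,0,0],"angular": [0,0,0]},{"claw": 80,"dp": [0,0,0],"angular": [0,0,0]},{"claw": 70,"dp": [0,0,-0.005],"angular": [0,0,0]},{"claw": 60,"dp": [0,0,-0.025],"angular": [0,0,0]},{"claw": 0,"dp": [0,0,-0.035],"angular": [0,0,0]}]}}

```text
clock: 9.22
tcp_pos: [0.6024, -0.0268, 0.1197]
orientation: [-0.001, 0.975, 0.224, -0.003]
wrist_force: [0.1, 0.1, 0.3]
finger_gap: 0.0752
```

```bash
python3 - <<'E'
from h import *
s,r=st(); print(s['tcp_pos'],s['finger_gap'],s['wrist_force'],s['joint_pos'])
p,d=env.read_camera('wrist'); im=p[:,:,::-1].copy(); cv2.imwrite('pics/w5.png',im); np.save('w5.npy',d); T=wpts(d)
W=r.apply(T.reshape(-1,3)).reshape(T.shape)+s['tcp_pos']
C=np.array([.6052,-.0286]); R_=np.hypot(W[...,0]-C[0],W[...,1]-C[1])
k=(R_<.0185)&(W[...,2]>.04)&(d>0); Q=W[k]; print(k.sum(),np.percentile(Q[:,2],[5,50,95]))
Q=Q[np.abs(Q[:,2]-np.median(Q[:,2]))<.003]; a=np.linalg.lstsq(np.c_[Q[:,:2]-C,np.ones(len(Q))],Q[:,2],rcond=None)[0]; print('tilt',np.degrees(a[:2]),'top z',a[2])
k=((R_<.025)&(W[...,2]>.0505)&(W[...,2]<.057)).astype(np.uint8); c=max(cv2.findContours(k,0,1)[0],key=len)[:,0]
print('disc',circfit(wplane(c,a[2],s,r)))
k=(W[...,2]>.005)&(W[...,2]<.015)&(R_<.07); print('base',cv2.minEnclosingCircle(W[k][:,:2].astype(np.float32)))
k=(R_>.0215)&(R_<.0225)&(W[...,2]>.04); print('rim z',np.median(W[k][:,2]))
E
```

```text
[ 0.60239293 -0.02681107  0.11972125] 0.07516741046405112 [0.09110295 0.09745109 0.27220364] [-1.77550249e-01  4.30783898e-01 -8.06093436e-02  1.06675149e+00
  1.49692715e-05  2.51229572e+00]
7040 [0.05416616 0.19256817 0.20615532]
tilt [19.8636568   9.95981244] top z 0.1890925708532311
disc (np.float64(0.6489718723598584), np.float64(-0.00550529845686043), np.float64(0.006473789873698958))
base ((0.6056000590324402, -0.02877793274819851), 0.0560498870909214)
rim z 0.2065352459554424
```

```bash
cat > chk.py <<'E'
from h import *
s,r=st(); print(s['tcp_pos'],s['wrist_force'])
p,d=env.read_camera('wrist'); im=p[:,:,::-1].copy(); cv2.imwrite('pics/w5.png',im); T=wpts(d)
W=r.apply(T.reshape(-1,3)).reshape(T.shape)+s['tcp_pos']; W[W[...,2]>.075]=9
C=np.array([.6055,-.0288]); R_=np.hypot(W[...,0]-C[0],W[...,1]-C[1])
k=(R_<.0185)&(W[...,2]>.04); Q=W[k]; print(k.sum(),np.percentile(Q[:,2],[5,50,95]))
Q=Q[np.abs(Q[:,2]-np.median(Q[:,2]))<.003]; a=np.linalg.lstsq(np.c_[Q[:,:2]-C,np.ones(len(Q))],Q[:,2],rcond=None)[0]; print('tilt',np.degrees(a[:2]),'top z',a[2])
k=((R_<.025)&(np.abs(W[...,2]-a[2])<.0012)).astype(np.uint8); c=max(cv2.findContours(k,0,1)[0],key=len)[:,0]
print('disc',circfit(wplane(c,a[2],s,r)))
k=(W[...,2]>.005)&(W[...,2]<.015)&(R_<.07); print('base',cv2.minEnclosingCircle(W[k][:,:2].astype(np.float32)))
k=(R_>.0215)&(R_<.0225)&(W[...,2]>.04); print('rim z',np.median(W[k][:,2]))
E
python3 chk.py
```

```text
[ 0.60735742 -0.0275884   0.12943748] [ 1.86637701 -0.18432135  5.45341288]
1781 [0.05369968 0.05472741 0.05568976]
tilt [0.10576847 0.0713503 ] top z 0.05471477442968539
disc (np.float64(0.605075871264715), np.float64(-0.027784238125474814), np.float64(0.019546352723014908))
base ((0.6054064035415649, -0.028619930148124695), 0.055931441485881805)
rim z 0.04806079738601085
```

The disc is seated flat: tilt 0.1°, 6.7 mm proud and centred. Next I travel to the ring, turning the wrist back so there's room for clockwise screwing.

Emit:
{"name": "play_rows", "arguments": {"steps": [{"claw": 0,"dp": [0.0074,-0.034,0],"angular": [0,0,0]},{"claw": 0,"dp": [0.0074,-0.034,0],"angular": [0,0,0]},{"claw": 0,"dp": [0.0074,-0.034,0],"angular": [0,0,0]},{"claw": 0,"dp": [0.0074,-0.034,0],"angular": [0,0,0]},{"claw": 0,"dp": [0.0074,-0.034,0],"angular": [0,0,0]},{"claw": 0,"dp": [0.0074,-0.034,0],"angular": [0,0,0]},{"claw": 0,"dp": [0.0074,-0.034,0],"angular": [0,0,0]},{"claw": 0,"dp": [0,0,0],"angular": [0,0,-7]}], "force": 50}}

```text
clock: 9.98
tcp_pos: [0.5458, 0.2149, 0.1223]
orientation: [-0.001, 0.958, 0.286, 0.0]
wrist_force: [0.4, 0.1, 0.4]
finger_gap: 0.0855
```

Emit:
{"name": "play_rows", "arguments": {"steps": [{"claw": 0,"dp": [0,0,0],"angular": [0,0,-7]},{"claw": 0,"dp": [0,0,0],"angular": [0,0,-7]},{"claw": 0,"dp": [0,0,0],"angular": [0,0,-7]},{"claw": 0,"dp": [0,0,0],"angular": [0,0,-7]},{"claw": 0,"dp": [0,0,0],"angular": [0,0,-7]},{"claw": 0,"dp": [0,0,0],"angular": [0,0,-7]},{"claw": 0,"dp": [0,0,0],"angular": [0,0,-7]},{"claw": 0,"dp": [0,0,0],"angular": [0,0,-7]}]}}

```text
clock: 10.65
tcp_pos: [0.5477, 0.2095, 0.1222]
orientation: [0.0, 0.712, 0.702, 0.0]
wrist_force: [0.1, 0.3, 0.5]
finger_gap: 0.085
```

Emit:
{"name": "play_rows", "arguments": {"steps": [{"claw": 0,"dp": [0,0,0],"angular": [0,0,-7]},{"claw": 0,"dp": [0,0,0],"angular": [0,0,-7]},{"claw": 0,"dp": [0,0,0],"angular": [0,0,-7]},{"claw": 0,"dp": [0,0,0],"angular": [0,0,-7]},{"claw": 0,"dp": [0,0,0],"angular": [0,0,-7]},{"claw": 0,"dp": [0,0,0],"angular": [0,0,-7]},{"claw": 0,"dp": [0,0,0],"angular": [0,0,-7]},{"claw": 0,"dp": [0,0,0],"angular": [0,0,-7]}]}}

```text
clock: 11.32
tcp_pos: [0.5478, 0.2094, 0.1222]
orientation: [0.0, 0.299, 0.954, -0.0]
wrist_force: [-1.0, -0.1, 0.0]
finger_gap: 0.0852
```

Emit:
{"name": "play_rows", "arguments": {"steps": [{"claw": 0,"dp": [0,0,0],"angular": [0,0,-7]},{"claw": 0,"dp": [0,0,0],"angular": [0,0,-7]},{"claw": 0,"dp": [0,0,0],"angular": [0,0,-7]},{"claw": 0,"dp": [0,0,0],"angular": [0,0,-7]},{"claw": 0,"dp": [0,0,0],"angular": [0,0,-7]},{"claw": 0,"dp": [0,0,0],"angular": [0,0,-7]},{"claw": 0,"dp": [0,0,0],"angular": [0,0,-7]},{"claw": 0,"dp": [0,0,0],"angular": [0,0,-7]}]}}

```text
clock: 11.98
tcp_pos: [0.5478, 0.2095, 0.1222]
orientation: [0.0, -0.184, 0.983, -0.0]
wrist_force: [-0.1, 0.8, -0.1]
finger_gap: 0.0856
```

Emit:
{"name": "play_rows", "arguments": {"steps": [{"claw": 0,"dp": [0,0,0],"angular": [0,0,-7]},{"claw": 0,"dp": [0,0,0],"angular": [0,0,-7]},{"claw": 0,"dp": [0,0,0],"angular": [0,0,0]},{"claw": 0,"dp": [0,0,0],"angular": [0,0,0]},{"claw": 0,"dp": [0,0,0],"angular": [0,0,0]},{"claw": 0,"dp": [0,0,0],"angular": [0,0,0]},{"claw": 0,"dp": [0,0,0],"angular": [0,0,0]},{"claw": 0,"dp": [0,0,0],"angular": [0,0,0]}]}}

```text
clock: 12.65
tcp_pos: [0.5478, 0.2094, 0.1222]
orientation: [-0.0, -0.299, 0.954, -0.0]
wrist_force: [-0.0, 0.9, -0.5]
finger_gap: 0.0851
```

```bash
cat > ringchk.py <<'E'
from h import *
s,r=st(); print(s['tcp_pos'],s['finger_gap'],s['wrist_force'],s['joint_pos'],r.as_matrix().round(3).tolist())
p,d=env.read_camera('wrist'); im=p[:,:,::-1].copy(); cv2.imwrite('pics/w6.png',im); T=wpts(d)
W=r.apply(T.reshape(-1,3)).reshape(T.shape)+s['tcp_pos']
k=(np.abs(W[...,2]-.0215)<.002)&(np.hypot(W[...,0]-.551,W[...,1]-.209)<.05)
k=cv2.morphologyEx(k.astype(np.uint8),cv2.MORPH_OPEN,np.ones((2,2)))
print(k.sum(),np.median(W[k>0],0))
for c in cv2.findContours(k,cv2.RETR_CCOMP,cv2.CHAIN_APPROX_NONE)[0]:
    if len(c)>50:
        x,y,R_=circfit(wplane(c[:,0],.022,s,r)); print(len(c),x,y,R_,'tool',r.inv().apply(np.array([x,y,.022])-s['tcp_pos']))
E
python3 ringchk.py
```

```text
[0.54780431 0.20941483 0.12216585] 0.0851173839678391 [-0.00586104  0.91742702 -0.53997331] [ 2.28361206e-01  3.93512013e-01 -1.31669870e-01  1.04563634e+00
 -1.18591665e-04 -3.79658348e-01] [[-0.821, -0.571, 0.0], [-0.571, 0.821, -0.0], [0.0, -0.0, -1.0]]
2701 [0.54770169 0.20906366 0.02228101]
227 0.5498477669827059 0.21065034229512242 0.03067828503576659 tool [-0.00238945 -0.00014301  0.10016571]
140 0.5498881238172385 0.2107544537482389 0.018208138821934502 tool [-2.48204616e-03 -8.06116437e-05  1.00165697e-01]
```

Emit:
{"name": "play_rows", "arguments": {"steps": [{"claw": 0,"dp": [-0.0024,-0.0001,0.01],"angular": [0,0,0]},{"claw": 0,"dp": [0,0,0.025],"angular": [0,0,0]},{"claw": 0,"dp": [0,0,0.025],"angular": [0,0,0]},{"claw": 0,"dp": [0,0,0.025],"angular": [0,0,0]},{"claw": 0,"dp": [0,0,0.02],"angular": [0,0,0]},{"claw": 0,"dp": [0,0,0.01],"angular": [0,0,0]},{"claw": 0,"dp": [0,0,0],"angular": [0,0,0]},{"claw": 0,"dp": [0,0,0],"angular": [0,0,0]}]}}

```text
clock: 13.37
tcp_pos: [0.5496, 0.2107, 0.0068]
orientation: [-0.001, -0.3, 0.954, 0.0]
wrist_force: [1.3, -0.5, 0.5]
finger_gap: 0.0854
```

Emit:
{"name": "play_rows", "arguments": {"steps": [{"claw": 40,"dp": [0,0,0],"angular": [0,0,0]},{"claw": 60,"dp": [0,0,0],"angular": [0,0,0]},{"claw": 80,"dp": [0,0,0],"angular": [0,0,0]},{"claw": 110,"dp": [0,0,0],"angular": [0,0,0]},{"claw": 110,"dp": [0,0,0],"angular": [0,0,0]},{"claw": 110,"dp": [0,0,0],"angular": [0,0,0]},{"claw": 110,"dp": [0,0,0],"angular": [0,0,0]},{"claw": 110,"dp": [0,0,0],"angular": [0,0,0]}], "force": 50}}

```text
clock: 14.03
tcp_pos: [0.5513, 0.2111, 0.0092]
orientation: [0.002, -0.3, 0.954, -0.0]
wrist_force: [-0.5, 0.0, 5.7]
finger_gap: 0.0603
```

Emit:
{"name": "play_rows", "arguments": {"steps": [{"claw": 110,"dp": [0,0,-0.003],"angular": [0,0,0]},{"claw": 110,"dp": [0,0,-0.007],"angular": [0,0,0]},{"claw": 110,"dp": [0,0,-0.015],"angular": [0,0,0]},{"claw": 110,"dp": [0,0,-0.03],"angular": [0,0,0]},{"claw": 110,"dp": [0,0,-0.03],"angular": [0,0,0]},{"claw": 110,"dp": [0,0,-0.03],"angular": [0,0,0]},{"claw": 110,"dp": [0,0,0],"angular": [0,0,0]},{"claw": 110,"dp": [0,0,0],"angular": [0,0,0]}]}}

```text
clock: 14.7
tcp_pos: [0.5515, 0.2111, 0.1248]
orientation: [0.003, -0.3, 0.954, -0.0]
wrist_force: [-0.2, -0.1, -2.7]
finger_gap: 0.0603
```

```bash
cat > held.py <<'E'
from h import *
s,r=st(); print(s['tcp_pos'],s['finger_gap'],s['wrist_force'],s['ft_torque'],'j6',s['joint_pos'][5],s['joint_pos'][0])
p,d=env.read_camera('wrist'); im=p[:,:,::-1].copy(); cv2.imwrite('pics/held.png',im); T=wpts(d); np.save('held.npy',d)
k=(np.hypot(T[...,0],T[...,1])<.035)&(T[...,2]>-.03)&(T[...,2]<.03)&(im.max(2)>60)
z=T[k][:,2]; h=np.histogram(z,bins=60,range=(-.03,.03)); zt=h[1][h[0].argmax()]+.0005; print('n',k.sum(),'top z tool',zt)
m=k&(np.abs(T[...,2]-zt)<.0015); Q=T[m]
a=np.linalg.lstsq(np.c_[Q[:,:2],np.ones(len(Q))],Q[:,2],rcond=None)[0]; print('tilt',np.degrees(a[:2]),'z0',a[2])
m=cv2.morphologyEx(m.astype(np.uint8),cv2.MORPH_OPEN,np.ones((2,2)))
for c in cv2.findContours(m,cv2.RETR_CCOMP,cv2.CHAIN_APPROX_NONE)[0]:
    if len(c)>60:
        P=r.inv().apply(wplane(c[:,0],s['tcp_pos'][2]-a[2],s,r)-s['tcp_pos']); print(len(c),np.array(circfit(P)).round(4))
E
python3 held.py
```

```text
[0.55146271 0.21114563 0.12483584] 0.060257030021238514 [-0.22792829 -0.07445919 -2.70129575] [ 0.02016005  0.02176477 -0.00679468] j6 -0.37910435993901664 0.2298069763599932
n 9691 top z tool -0.013499999999999998
tilt [-0.15335222 -0.06438837] z0 -0.013062539547742946
381 [0.0016 0.0004 0.0307]
217 [0.0017 0.0004 0.018 ]
```

View pics/held.png

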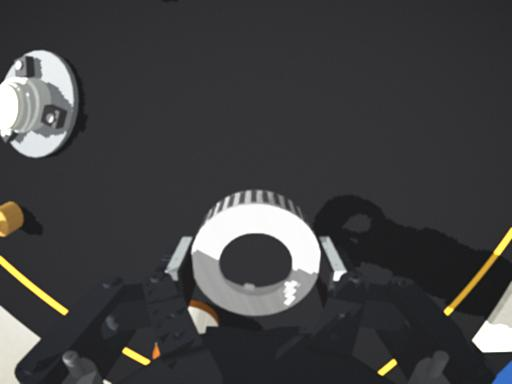

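The ring is held level, with its centre about (0.0017, 0.0004) in the tool frame. A glint inside the hole at about (250,287) may be a lug, so I'll zoom in.

```bash
python3 - <<'E'
from h import *
s,r=st(); im=cv2.imread('pics/held.png'); d=np.load('held.npy'); T=wpts(d)
c=im[225:300,210:302]; cv2.imwrite('pics/heldc.png',cv2.resize(np.clip(c.astype(float)*2,0,255).astype(np.uint8),None,fx=8,fy=8,interpolation=2))
k=(np.hypot(T[...,0]-.0017,T[...,1]-.0004)<.029)&(T[...,2]>-.009)&(T[...,2]<.02)&(d>0)
for v,u in zip(*np.nonzero(k)):
    if v%2==0 and u%3==0: 
        t=T[v,u]; print((u,v),(t*1000).round(1),int(im[v,u].max()),end='; ')
E
```

```text
(np.int64(225), np.int64(278)) [-20.4 -17.6   9.9] 95; (np.int64(228), np.int64(280)) [-20.8 -15.7   8.4] 104; (np.int64(231), np.int64(282)) [-22.  -14.    8.1] 117; (np.int64(282), np.int64(282)) [-22.   15.2   8.1] 128; (np.int64(231), np.int64(284)) [-22.9 -14.    7.4] 135; (np.int64(234), np.int64(284)) [-23.5 -12.4   8.4] 129; (np.int64(246), np.int64(284)) [-22.6  -5.4   7.1] 146; (np.int64(249), np.int64(284)) [-22.8  -3.7   7.4] 137; (np.int64(252), np.int64(284)) [-22.9  -2.    7.6] 114; (np.int64(276), np.int64(284)) [-23.4  11.8   8.2] 123; (np.int64(279), np.int64(284)) [-23.   13.5   7.5] 133; (np.int64(237), np.int64(286)) [-24.  -10.6   7. ] 133; (np.int64(240), np.int64(286)) [-24.6  -8.9   8. ] 123; (np.int64(246), np.int64(286)) [-23.7  -5.4   6.7] 167; (np.int64(249), np.int64(286)) [-23.7  -3.7   6.7] 168; (np.int64(252), np.int64(286)) [-22.7  -2.    5.3] 161; (np.int64(270), np.int64(286)) [-24.5   8.4   7.7] 127; (np.int64(273), np.int64(286)) [-23.5  10.    6.3] 134; (np.int64(276), np.int64(286)) [-22.8  11.6   5.3] 135; (np.int64(240), np.int64(288)) [-25.1
[... 606 characters left out ...]
8)) [-24.2  10.    5.3] 133; (np.int64(243), np.int64(290)) [-25.8  -7.1   5.6] 134; (np.int64(246), np.int64(290)) [-25.4  -5.4   5. ] 142; (np.int64(249), np.int64(290)) [-26.   -3.7   5.9] 145; (np.int64(252), np.int64(290)) [-25.9  -2.    5.8] 151; (np.int64(255), np.int64(290)) [-26.5  -0.3   6.7] 134; (np.int64(258), np.int64(290)) [-26.1   1.5   6.1] 134; (np.int64(261), np.int64(290)) [-25.8   3.2   5.7] 136; (np.int64(264), np.int64(290)) [-25.9   4.9   5.8] 136; (np.int64(267), np.int64(290)) [-24.4   6.5   3.7] 135; (np.int64(252), np.int64(292)) [-25.3  -2.    2.9] 134; (np.int64(255), np.int64(292)) [-25.9  -0.3   3.9] 132; (np.int64(258), np.int64(292)) [-26.2   1.4   4.3] 133;
```

View pics/heldc.png

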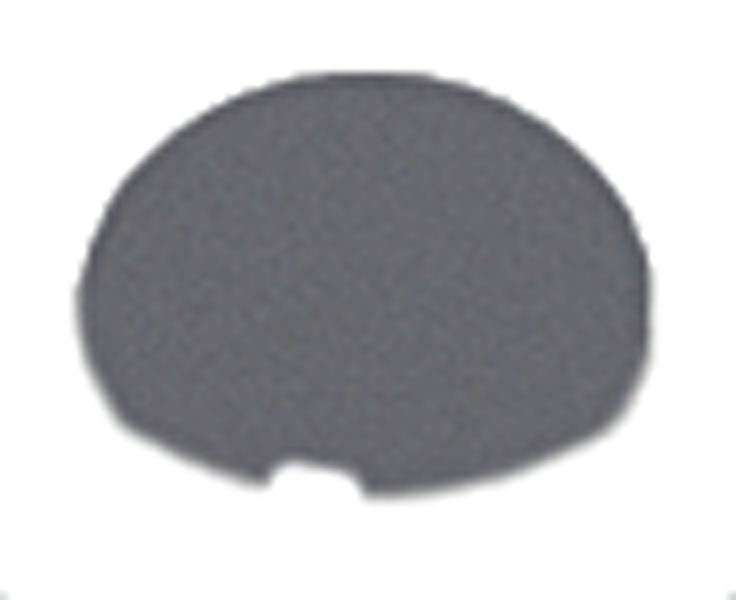

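A lug shows through the hole at about u=249, v=287, which puts it at 26° in world. The cup's nearest gap is at 40°, so I turn the ring 14° counter-clockwise and carry it over the cup.

Emit:
{"name": "play_rows", "arguments": {"steps": [{"claw": 110,"dp": [0.013,-0.0326,0],"angular": [0,0,0]},{"claw": 110,"dp": [0.013,-0.0326,0],"angular": [0,0,0]},{"claw": 110,"dp": [0.013,-0.0326,0],"angular": [0,0,0]},{"claw": 110,"dp": [0.013,-0.0326,0],"angular": [0,0,0]},{"claw": 110,"dp": [0.013,-0.0326,0],"angular": [0,0,0]},{"claw": 110,"dp": [0.013,-0.0326,0],"angular": [0,0,0]},{"claw": 110,"dp": [0.013,-0.0323,0],"angular": [0,0,0]},{"claw": 110,"dp": [0,0,0],"angular": [0,0,-7]}]}}

```text
clock: 15.42
tcp_pos: [0.6059, -0.0343, 0.12]
orientation: [-0.001, -0.355, 0.935, -0.001]
wrist_force: [1.3, 0.2, -0.8]
finger_gap: 0.0602
```

Emit:
{"name": "play_rows", "arguments": {"steps": [{"claw": 110,"dp": [0,0,0],"angular": [0,0,-7]},{"claw": 110,"dp": [0,0,0.02],"angular": [0,0,0]},{"claw": 110,"dp": [0,0,0.02],"angular": [0,0,0]},{"claw": 110,"dp": [0,0,0],"angular": [0,0,0]},{"claw": 110,"dp": [0,0,0],"angular": [0,0,0]},{"claw": 110,"dp": [0,0,0],"angular": [0,0,0]},{"claw": 110,"dp": [0,0,0],"angular": [0,0,0]},{"claw": 110,"dp": [0,0,0],"angular": [0,0,0]}]}}

```text
clock: 16.08
tcp_pos: [0.6063, -0.0283, 0.0833]
orientation: [0.001, -0.414, 0.91, -0.001]
wrist_force: [0.2, 0.3, -0.4]
finger_gap: 0.0606
```

```bash
cat >> held.py <<'E'
W=r.apply(T.reshape(-1,3)).reshape(T.shape)+s['tcp_pos']
k=(W[...,2]>.005)&(W[...,2]<.015)&(np.hypot(W[...,0]-.605,W[...,1]+.029)<.062); q=T[k]; c,R_=cv2.minEnclosingCircle(q[:,:2].astype(np.float32)); print('base tool',np.round(c,4),R_, 'world',cv2.minEnclosingCircle(W[k][:,:2].astype(np.float32))[0])
kk=cv2.morphologyEx(k.astype(np.uint8),cv2.MORPH_OPEN,np.ones((3,3))); g=T[(kk>0)]; rr=np.hypot(g[:,0]-c[0],g[:,1]-c[1]); g=g[rr>.0545]
print('edge fit',len(g),np.array(circfit(g)).round(4))
print('x axis yaw',np.degrees(np.arctan2(*r.as_matrix()[[1,0],0])))
E
python3 held.py
```

```text
[ 0.60628655 -0.02828006  0.08327779] 0.060574832970216555 [ 0.23198795  0.31606991 -0.44042054] [ 0.03122664 -0.02545997  0.00511913] j6 -1.0321629233236231 -0.17875076835131404
n 10895 top z tool -0.013499999999999998
tilt [-0.16747471 -0.05707744] z0 -0.013067584485394674
383 [0.0015 0.0006 0.0307]
227 [0.0017 0.0006 0.0181]
base tool [0.001  0.0005] 0.05618317425251007 world (0.6053573489189148, -0.028649594634771347)
edge fit 474 [0.0011 0.0005 0.0551]
x axis yaw -131.10305247438987
```

View pics/held.png

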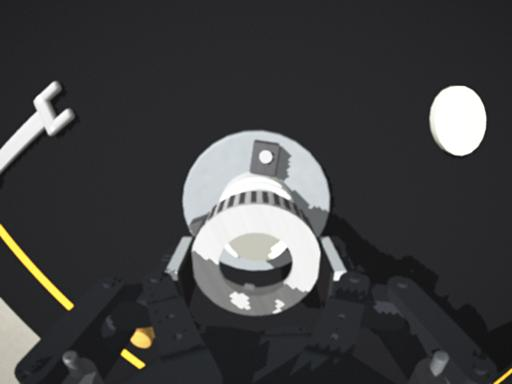

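Ring and cup axes agree within 0.6 mm, and the lug is at 39.9° against the gap at 40°. Now lowering by feel.

Emit:
{"name": "play_rows", "arguments": {"steps": [{"claw": 110,"dp": [-0.0006,-0.0001,0.01],"angular": [0,0,0]},{"claw": 110,"dp": [0,0,0.01],"angular": [0,0,0]},{"claw": 110,"dp": [0,0,0.004],"angular": [0,0,0]},{"claw": 110,"dp": [0,0,0.002],"angular": [0,0,0]},{"claw": 110,"dp": [0,0,0.001],"angular": [0,0,0]},{"claw": 110,"dp": [0,0,0.001],"angular": [0,0,0]},{"claw": 110,"dp": [0,0,0],"angular": [0,0,0]},{"claw": 110,"dp": [0,0,0],"angular": [0,0,0]}]}}

```text
clock: 16.8
tcp_pos: [0.6062, -0.028, 0.0544]
orientation: [0.0, -0.414, 0.91, -0.0]
wrist_force: [0.1, 0.1, -1.2]
finger_gap: 0.0603
```

Emit:
{"name": "play_rows", "arguments": {"steps": [{"claw": 110,"dp": [0,0,0.0005],"angular": [0,0,0]},{"claw": 110,"dp": [0,0,0.0005],"angular": [0,0,0]},{"claw": 110,"dp": [0,0,0.0005],"angular": [0,0,0]},{"claw": 110,"dp": [0,0,0.0005],"angular": [0,0,0]},{"claw": 110,"dp": [0,0,0.0005],"angular": [0,0,0]},{"claw": 110,"dp": [0,0,0.0005],"angular": [0,0,0]},{"claw": 110,"dp": [0,0,0],"angular": [0,0,0]},{"claw": 110,"dp": [0,0,0],"angular": [0,0,0]}]}}

```text
clock: 17.47
tcp_pos: [0.6059, -0.0279, 0.0511]
orientation: [-0.0, -0.414, 0.91, -0.0]
wrist_force: [-0.1, 0.4, -1.3]
finger_gap: 0.0606
```

Emit:
{"name": "play_rows", "arguments": {"steps": [{"claw": 110,"dp": [0,0,0.001],"angular": [0,0,0]},{"claw": 110,"dp": [0,0,0.001],"angular": [0,0,0]},{"claw": 110,"dp": [0,0,0.001],"angular": [0,0,0]},{"claw": 110,"dp": [0,0,0.0007],"angular": [0,0,0]},{"claw": 110,"dp": [0,0,0.0006],"angular": [0,0,0]},{"claw": 110,"dp": [0,0,0.0005],"angular": [0,0,0]},{"claw": 110,"dp": [0,0,0],"angular": [0,0,0]},{"claw": 110,"dp": [0,0,0],"angular": [0,0,0]}]}}

```text
clock: 18.13
tcp_pos: [0.606, -0.0279, 0.0463]
orientation: [-0.0, -0.414, 0.91, -0.0]
wrist_force: [-0.5, 0.4, -1.1]
finger_gap: 0.0604
```

Emit:
{"name": "play_rows", "arguments": {"steps": [{"claw": 110,"dp": [0,0,0.0004],"angular": [0,0,0]},{"claw": 110,"dp": [0,0,0.0003],"angular": [0,0,0]},{"claw": 110,"dp": [0,0,0.0003],"angular": [0,0,0]},{"claw": 110,"dp": [0,0,0],"angular": [0,0,0]},{"claw": 110,"dp": [0,0,0],"angular": [0,0,0]},{"claw": 110,"dp": [0,0,0],"angular": [0,0,0]},{"claw": 110,"dp": [0,0,0],"angular": [0,0,0]},{"claw": 110,"dp": [0,0,0],"angular": [0,0,0]}]}}

```text
clock: 18.8
tcp_pos: [0.606, -0.0279, 0.0454]
orientation: [0.0, -0.414, 0.91, -0.0]
wrist_force: [-0.8, 0.3, -1.6]
finger_gap: 0.0607
```

Emit:
{"name": "play_rows", "arguments": {"steps": [{"claw": 110,"dp": [0,0,0.0004],"angular": [0,0,0]},{"claw": 110,"dp": [0,0,0.0004],"angular": [0,0,0]},{"claw": 110,"dp": [0,0,0.0003],"angular": [0,0,0]},{"claw": 110,"dp": [0,0,0],"angular": [0,0,0]},{"claw": 110,"dp": [0,0,0],"angular": [0,0,0]},{"claw": 110,"dp": [0,0,0],"angular": [0,0,0]},{"claw": 110,"dp": [0,0,0],"angular": [0,0,0]},{"claw": 110,"dp": [0,0,0],"angular": [0,0,0]}]}}

```text
clock: 19.47
tcp_pos: [0.6061, -0.0279, 0.0445]
orientation: [0.0, -0.414, 0.91, -0.0]
wrist_force: [-2.3, 0.3, 3.1]
finger_gap: 0.0607
```

Lip contact came at the predicted height (TCP 0.0446), so the lugs are down in the gaps. Now turning clockwise about the ring's own axis.

Emit:
{"name": "play_rows", "arguments": {"steps": [{"claw": 110,"dp": [5e-05,-0.0002,-0.0002],"angular": [0,0,7]},{"claw": 110,"dp": [5e-05,-0.0002,0],"angular": [0,0,7]},{"claw": 110,"dp": [5e-05,-0.0002,0],"angular": [0,0,7]},{"claw": 110,"dp": [0,0,0],"angular": [0,0,0]},{"claw": 110,"dp": [0,0,0],"angular": [0,0,0]},{"claw": 110,"dp": [0,0,0],"angular": [0,0,0]},{"claw": 110,"dp": [0,0,0],"angular": [0,0,0]},{"claw": 110,"dp": [0,0,0],"angular": [0,0,0]}]}}

```text
clock: 20.13
tcp_pos: [0.6066, -0.0285, 0.0446]
orientation: [0.0, -0.242, 0.97, -0.0]
wrist_force: [2.0, -0.3, 1.2]
finger_gap: 0.0605
```

```bash
cat > f.py <<'E'
from h import *
s,r=st(); print(s['clock'],s['tcp_pos'].round(5),'F',s['wrist_force'].round(2),'M',s['ft_torque'].round(3),'j6',s['joint_pos'][5].round(3),'yaw',np.degrees(np.arctan2(*r.as_matrix()[[1,0],0])).round(2),'tau6',s['tau'][5].round(3))
E
python3 f.py
```

```text
20.1333 [ 0.60664 -0.02851  0.0446 ] F [ 1.98 -0.35  1.23] M [-0.068 -0.182 -0.017] j6 -0.667 yaw -152.04 tau6 -0.009
```

Emit:
{"name": "play_rows", "arguments": {"steps": [{"claw": 110,"dp": [0,-0.0002,0],"angular": [0,0,5]},{"claw": 110,"dp": [0,-0.0001,0],"angular": [0,0,5]},{"claw": 110,"dp": [0,0,0],"angular": [0,0,0]},{"claw": 110,"dp": [0,0,0],"angular": [0,0,0]},{"claw": 110,"dp": [0,0,0],"angular": [0,0,0]},{"claw": 110,"dp": [0,0,0],"angular": [0,0,0]},{"claw": 110,"dp": [0,0,0],"angular": [0,0,0]},{"claw": 110,"dp": [0,0,0],"angular": [0,0,0]}]}}

```text
clock: 20.8
tcp_pos: [0.6064, -0.0287, 0.0445]
orientation: [-0.0, -0.156, 0.988, -0.0]
wrist_force: [-0.0, 0.7, 2.6]
finger_gap: 0.0605
```

```bash
python3 f.py
```

```text
20.8 [ 0.6064  -0.02868  0.04451] F [-0.    0.66  2.61] M [ 0.067  0.06  -0.021] j6 -0.492 yaw -162.07 tau6 -0.005
```

Emit:
{"name": "play_rows", "arguments": {"steps": [{"claw": 110,"dp": [0,-0.0001,0],"angular": [0,0,4]},{"claw": 110,"dp": [0,0,0],"angular": [0,0,0]},{"claw": 110,"dp": [0,0,0],"angular": [0,0,0]},{"claw": 110,"dp": [0,0,0],"angular": [0,0,0]},{"claw": 110,"dp": [0,0,0],"angular": [0,0,0]},{"claw": 110,"dp": [0,0,0],"angular": [0,0,0]},{"claw": 110,"dp": [0,0,0],"angular": [0,0,0]},{"claw": 110,"dp": [0,0,0],"angular": [0,0,0]}]}}

```text
clock: 21.47
tcp_pos: [0.6065, -0.0288, 0.0445]
orientation: [0.0, -0.121, 0.993, -0.0]
wrist_force: [0.2, 0.2, 2.7]
finger_gap: 0.0605
```

```bash
python3 f.py
```

```text
21.4667 [ 0.60648 -0.0288   0.04451] F [0.16 0.24 2.73] M [-0.009  0.045 -0.012] j6 -0.422 yaw -166.09 tau6 -0.013
```

Emit:
{"name": "play_rows", "arguments": {"steps": [{"claw": 110,"dp": [0,-0.0001,0],"angular": [0,0,4]},{"claw": 110,"dp": [0,0,0],"angular": [0,0,0]},{"claw": 110,"dp": [0,0,0],"angular": [0,0,0]},{"claw": 110,"dp": [0,0,0],"angular": [0,0,0]},{"claw": 110,"dp": [0,0,0],"angular": [0,0,0]},{"claw": 110,"dp": [0,0,0],"angular": [0,0,0]},{"claw": 110,"dp": [0,0,0],"angular": [0,0,0]},{"claw": 110,"dp": [0,0,0],"angular": [0,0,0]}]}}

```text
clock: 22.13
tcp_pos: [0.6065, -0.0289, 0.0445]
orientation: [0.0, -0.086, 0.996, -0.0]
wrist_force: [-0.1, 0.7, 2.5]
finger_gap: 0.0603
```

```bash
python3 f.py
```

```text
22.1333 [ 0.60653 -0.0289   0.04451] F [-0.12  0.7   2.53] M [-0.02  0.    0.04] j6 -0.353 yaw -170.1 tau6 -0.017
```

Emit:
{"name": "play_rows", "arguments": {"steps": [{"claw": 110,"dp": [0,-0.0001,0],"angular": [0,0,4]},{"claw": 110,"dp": [0,0,0],"angular": [0,0,0]},{"claw": 110,"dp": [0,0,0],"angular": [0,0,0]},{"claw": 110,"dp": [0,0,0],"angular": [0,0,0]},{"claw": 110,"dp": [0,0,0],"angular": [0,0,0]},{"claw": 110,"dp": [0,0,0],"angular": [0,0,0]},{"claw": 110,"dp": [0,0,0],"angular": [0,0,0]},{"claw": 110,"dp": [0,0,0],"angular": [0,0,0]}]}}

```text
clock: 22.8
tcp_pos: [0.6065, -0.029, 0.0445]
orientation: [0.0, -0.052, 0.999, -0.0]
wrist_force: [0.1, 0.9, 2.7]
finger_gap: 0.0603
```

```bash
python3 f.py
```

```text
22.8 [ 0.60653 -0.02898  0.04451] F [0.14 0.93 2.73] M [ 0.021 -0.009  0.027] j6 -0.283 yaw -174.09 tau6 -0.019
```

Emit:
{"name": "play_rows", "arguments": {"steps": [{"claw": 110,"dp": [0,-0.0001,0],"angular": [0,0,4]},{"claw": 110,"dp": [0,0,0],"angular": [0,0,0]},{"claw": 110,"dp": [0,0,0],"angular": [0,0,0]},{"claw": 110,"dp": [0,0,0],"angular": [0,0,0]},{"claw": 110,"dp": [0,0,0],"angular": [0,0,0]},{"claw": 110,"dp": [0,0,0],"angular": [0,0,0]},{"claw": 110,"dp": [0,0,0],"angular": [0,0,0]},{"claw": 110,"dp": [0,0,0],"angular": [0,0,0]}]}}

```text
clock: 23.47
tcp_pos: [0.6065, -0.0291, 0.0445]
orientation: [-0.0, -0.017, 1.0, -0.0]
wrist_force: [0.3, 1.0, 2.9]
finger_gap: 0.0609
```

```bash
python3 f.py
```

```text
23.4667 [ 0.60651 -0.02905  0.04446] F [0.3  0.99 2.91] M [ 0.063 -0.062 -0.024] j6 -0.213 yaw -178.1 tau6 -0.028
```

Emit:
{"name": "play_rows", "arguments": {"steps": [{"claw": 110,"dp": [0,-0.0001,0],"angular": [0,0,4]},{"claw": 110,"dp": [0,0,0],"angular": [0,0,0]},{"claw": 110,"dp": [0,0,0],"angular": [0,0,0]},{"claw": 110,"dp": [0,0,0],"angular": [0,0,0]},{"claw": 110,"dp": [0,0,0],"angular": [0,0,0]},{"claw": 110,"dp": [0,0,0],"angular": [0,0,0]},{"claw": 110,"dp": [0,0,0],"angular": [0,0,0]},{"claw": 110,"dp": [0,0,0],"angular": [0,0,0]}]}}

```text
clock: 24.13
tcp_pos: [0.6064, -0.0291, 0.0443]
orientation: [-0.0, 0.018, 1.0, 0.0]
wrist_force: [0.8, 1.6, 0.7]
finger_gap: 0.0603
```

```bash
python3 f.py
```

```text
24.1333 [ 0.60643 -0.02912  0.04435] F [0.82 1.61 0.67] M [ 0.259 -0.154 -0.061] j6 -0.144 yaw 177.9 tau6 -0.075
```

The thread bit at about 47–48° of turn: the ring draws down, upward force drops and torque rises. I'll follow it down in small steps to about 15 N.

Emit:
{"name": "play_rows", "arguments": {"steps": [{"claw": 110,"dp": [0,0,0.0002],"angular": [0,0,3]},{"claw": 110,"dp": [0,0,0],"angular": [0,0,0]},{"claw": 110,"dp": [0,0,0],"angular": [0,0,0]},{"claw": 110,"dp": [0,0,0],"angular": [0,0,0]},{"claw": 110,"dp": [0,0,0],"angular": [0,0,0]},{"claw": 110,"dp": [0,0,0],"angular": [0,0,0]},{"claw": 110,"dp": [0,0,0],"angular": [0,0,0]},{"claw": 110,"dp": [0,0,0],"angular": [0,0,0]}]}}

```text
clock: 24.8
tcp_pos: [0.6064, -0.0291, 0.0442]
orientation: [-0.0, 0.044, 0.999, 0.0]
wrist_force: [0.1, 1.6, -0.6]
finger_gap: 0.0604
```

```bash
python3 f.py; python3 held.py | grep -v base
```

```text
24.8 [ 0.60639 -0.02913  0.04418] F [ 0.08  1.55 -0.6 ] M [ 0.276  0.009 -0.047] j6 -0.091 yaw 174.9 tau6 -0.05
[ 0.60638509 -0.02913418  0.04418291] 0.060373543975325586 [ 0.07959584  1.55087805 -0.59692442] [ 0.27590893  0.00868123 -0.04711822] j6 -0.09117980908030454 -0.180157743829119
n 13498 top z tool -0.013499999999999998
tilt [-0.14345763 -0.12733582] z0 -0.013046136344424449
367 [0.0014 0.0001 0.0308]
219 [0.0016 0.0001 0.018 ]
edge fit 130 [0.0025 0.0004 0.055 ]
x axis yaw 174.90194005916433
```

Emit:
{"name": "play_rows", "arguments": {"steps": [{"claw": 110,"dp": [0,0,0.0002],"angular": [0,0,3]},{"claw": 110,"dp": [0,0,0],"angular": [0,0,0]},{"claw": 110,"dp": [0,0,0],"angular": [0,0,0]},{"claw": 110,"dp": [0,0,0],"angular": [0,0,0]},{"claw": 110,"dp": [0,0,0],"angular": [0,0,0]},{"claw": 110,"dp": [0,0,0],"angular": [0,0,0]},{"claw": 110,"dp": [0,0,0],"angular": [0,0,0]},{"claw": 110,"dp": [0,0,0],"angular": [0,0,0]}]}}

```text
clock: 25.52
tcp_pos: [0.6064, -0.0292, 0.044]
orientation: [-0.0, 0.071, 0.998, -0.0]
wrist_force: [-0.1, 0.8, -0.6]
finger_gap: 0.0608
```

```bash
python3 f.py; python3 - <<'E'
from h import *
import time
for i in range(4):
    s,r=st(); print(s['ft_torque'].round(3),s['wrist_force'].round(2),s['tau'][5].round(3)); p,d=env.read_camera('wrist')
im=p[:,:,::-1]; T=wpts(d)
# lug visible through the hole?
k=(np.hypot(T[...,0]-.0015,T[...,1]-.0002)<.0275)&(T[...,2]>-.006)&(T[...,2]<.012)&(T[...,0]<-.01)&(d>0)
Q=T[k]; R_=np.hypot(Q[:,0]-.0015,Q[:,1]-.0002); a=np.degrees(np.arctan2(Q[:,1]-.0002,Q[:,0]-.0015))%360
print(k.sum())
for b in range(140,222,4):
    j=(a>b-2)&(a<=b+2); print(b,j.sum(),R_[j].min().round(4) if j.any() else '',end='; ')
E
```

```text
25.5167 [ 0.6064  -0.02917  0.04405] F [-0.06  0.84 -0.61] M [ 0.227  0.127 -0.09 ] j6 -0.039 yaw 171.9 tau6 -0.041
[ 0.227  0.127 -0.09 ] [-0.06  0.84 -0.61] -0.041
[ 0.239  0.069 -0.036] [ 0.4   1.19 -0.52] -0.039
[ 0.262  0.098 -0.023] [-0.4   1.06 -0.14] -0.038
[ 0.211  0.106 -0.015] [-0.64  0.71  0.18] -0.036
0
140 0 ; 144 0 ; 148 0 ; 152 0 ; 156 0 ; 160 0 ; 164 0 ; 168 0 ; 172 0 ; 176 0 ; 180 0 ; 184 0 ; 188 0 ; 192 0 ; 196 0 ; 200 0 ; 204 0 ; 208 0 ; 212 0 ; 216 0 ; 220 0 ;
```

Clamp estimates are about 13 N from the 0.65 mm gasket compression and about 16 N from the 10° past bite. Both fall in the 10–20 N band, and the arm carries almost no vertical load. Releasing.

Emit:
{"name": "play_rows", "arguments": {"steps": [{"claw": 70,"dp": [0,0,0],"angular": [0,0,0]},{"claw": 40,"dp": [0,0,0],"angular": [0,0,0]},{"claw": 0,"dp": [0,0,0],"angular": [0,0,0]},{"claw": 0,"dp": [0,0,0],"angular": [0,0,0]},{"claw": 0,"dp": [0,0,0],"angular": [0,0,0]},{"claw": 0,"dp": [0,0,-0.01],"angular": [0,0,0]},{"claw": 0,"dp": [0,0,-0.03],"angular": [0,0,0]},{"claw": 0,"dp": [0,0,-0.035],"angular": [0,0,0]}]}}

```text
clock: 26.38
tcp_pos: [0.6045, -0.0289, 0.1182]
orientation: [-0.003, 0.071, 0.997, 0.0]
wrist_force: [0.6, -0.9, -0.6]
finger_gap: 0.0852
```

Emit:
{"name": "play_rows", "arguments": {"steps": [{"claw": 0,"dp": [0,0,-0.01],"angular": [0,0,0]},{"claw": 0,"dp": [0,0,0],"angular": [0,0,0]},{"claw": 0,"dp": [0,0,0],"angular": [0,0,0]},{"claw": 0,"dp": [0,0,0],"angular": [0,0,0]},{"claw": 0,"dp": [0,0,0],"angular": [0,0,0]},{"claw": 0,"dp": [0,0,0],"angular": [0,0,0]},{"claw": 0,"dp": [0,0,0],"angular": [0,0,0]},{"claw": 0,"dp": [0,0,0],"angular": [0,0,0]}]}}

```text
clock: 27.05
tcp_pos: [0.6061, -0.0292, 0.1282]
orientation: [-0.001, 0.071, 0.997, 0.0]
wrist_force: [-0.5, 0.2, -0.0]
finger_gap: 0.0851
```

```bash
python3 - <<'E'
from h import *
s,r=st(); print(s['clock'],s['tcp_pos'],s['finger_gap'],s['wrist_force'])
p,d=env.read_camera('wrist'); im=p[:,:,::-1].copy(); T=wpts(d)
W=r.apply(T.reshape(-1,3)).reshape(T.shape)+s['tcp_pos']; C=np.array([.6054,-.0287]); R_=np.hypot(W[...,0]-C[0],W[...,1]-C[1])
for lo,hi,nm in((0,.016,'disc'),(.0205,.0295,'ring top')):
    k=(R_>lo)&(R_<hi)&(W[...,2]>.045)&(W[...,2]<.07); Q=W[k]; a=np.linalg.lstsq(np.c_[Q[:,:2]-C,np.ones(len(Q))],Q[:,2],rcond=None)[0]; print(nm,k.sum(),'z',a[2].round(5),np.median(Q[:,2]).round(5),'tilt',np.degrees(a[:2]).round(2))
k=(R_<.036)&(W[...,2]>.054)&(W[...,2]<.062); print('ring centre',cv2.minEnclosingCircle(W[k][:,:2].astype(np.float32)))
k=(W[...,2]>.005)&(W[...,2]<.015)&(R_<.062); print('base',cv2.minEnclosingCircle(W[k][:,:2].astype(np.float32)))
a,b=env.read_camera('scene'); cv2.imwrite('pics/end.png',np.vstack([cv2.resize(im,(400,300)),cv2.resize(a[140:330,120:370,::-1],(400,300))]))
E
```

```text
27.05 [ 0.60606035 -0.02915095  0.12821736] 0.08508021475966834 [-0.4569057   0.23461776 -0.0389649 ]
disc 1358 z 0.05416 0.05417 tilt [ 0.09 -0.09]
ring top 2400 z 0.05708 0.05708 tilt [-0.25  0.15]
ring centre ((0.6044684052467346, -0.028958577662706375), 0.03159071505069733)
base ((0.6052588820457458, -0.02852971851825714), 0.05609165132045746)
```

View pics/end.png

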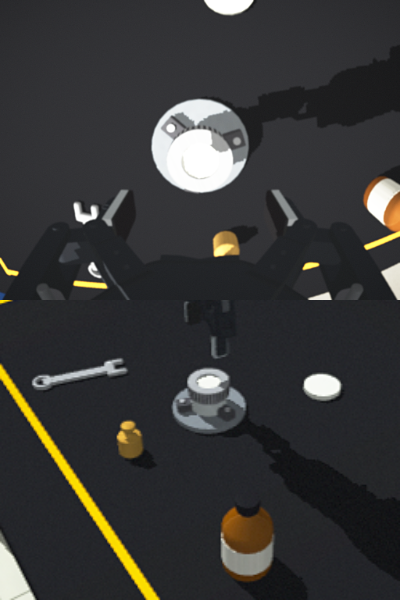

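```bash
python3 - <<'E'
from h import *
for i in range(4):
    s,r=st(); p,d=env.read_camera('wrist'); T=wpts(d)
    W=r.apply(T.reshape(-1,3)).reshape(T.shape)+s['tcp_pos']; R_=np.hypot(W[...,0]-.6054,W[...,1]+.0287)
    z=W[...,2]; print(s['tcp_pos'].round(5),[round(float(z[(R_>a)&(R_<b)&(abs(z-c)<.004)].mean())*1000,2) for a,b,c in((0,.016,.054),(.0205,.029,.057),(.04,.054,.01),(.065,.09,0))])
E
```

```text
[ 0.60633 -0.02917  0.12862] [54.17, 57.09, 10.24, 0.23]
[ 0.60642 -0.02917  0.1288 ] [54.19, 57.11, 10.26, 0.25]
[ 0.60647 -0.02918  0.1289 ] [54.16, 57.08, 10.26, 0.25]
[ 0.60653 -0.02921  0.129  ] [54.16, 57.07, 10.26, 0.24]
```

```bash
python3 -c "
from h import *
print(env.hand_in()); print(env.get_state()['clock'])"
```

```text
the job is handed in; nothing more can be done
None
the job is handed in; nothing more can be done
```

The disc is seated on the gasket, and the clamping ring is screwed down over it to about hand-tight. The job is handed in, with roughly 27 s of the 72 s used.

- **Disc:** I set it down by feel, with about 5 N of contact, and released it. It lay flat (0.1° tilt), stood 6.7 mm proud of the rim and sat within 1 mm of centre.
- **Ring:** I found a lug through the ring's hole and lined it up with a thread gap seen in the depth image. The ring then dropped freely until its lip met the disc at the height I had predicted. It ran free for about 47°, the thread bit, and I turned it about 10° further without forcing before letting go.
- **Last checks:** The disc and ring top were level to within about 0.3°, and the ring's lip was resting on the disc. The gripper was clear with no load on it. The bystanders in view looked untouched, but I didn't measure them again.
- **Clamp force:** My estimates disagree somewhat. Gasket compression gives about 9 to 15 N and the turn past the bite about 16 N, so most likely 12 to 14 N. The wrist torque was too small and noisy to confirm this.

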